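# Unload the bracket from the vise and show it to the inspection camera

## Robot

A 6-joint arm with a two-finger parallel gripper is mounted at the origin on a cart in front of the work surface, level with it; the furniture and walls round the work are solid. World frame = base frame: x ahead of the robot, y to its left, z up, the work surface at z = 0. Lengths are in mm, angles in rad, forces in N, time in s.
With the tool pointing down it reaches from about 275 to 1000 mm from the base axis. Payload 8.4 kg.
Tool frame: the origin (TCP) lies at the very end of the fingers, on their centre line; the grasp point (between the pads) lies 19 mm behind it; z points along the fingers, y is the line along which they close (so a half turn about z gives the same grasp; the last joint's range is limited). The gripper opens to 85 mm and grips with 20 to 120 N. Pads are 22 mm wide; open, the fingers measure 114 mm over their backs; the gripper's body (76 mm by 85 mm) begins 54 mm behind the grasp point. The pads swing forward as they close: fully open they stand 13 mm farther back than shut.
Start: joints at [1.196, 0.353, 1.633, -0, 1.155, -0.002], TCP at [227.639, 582.072, 231.281] pointing down, gripper open.
Joint ranges: [-2.63, 2.63], [-0.92, 2.1], [0.06, 2.66], [-1.3, 4.44], [0, 2.69], [-3.02, 3.02]. Speed limits (rad/s): [2.22, 2.22, 2.79, 3.14, 3.14, 3.14].

## Interface

Orientations are given as [roll, pitch, yaw] about the fixed x, y, z axes, in that order (R = Rz(yaw) Ry(pitch) Rx(roll)).
In Python, from rig import sensors, grab_frame, camera_params, order gives the robot as it stands. The module is installed in compiled form; this text tells all that it offers.
- The arm moves only by the tool move_arm, never from a script. Its argument "motion" is a list of rows, each a list of 7 numbers: the turn, a rotation vector about the tool's x, y, z in rad, then the shift along the tool's x, y, z in m, then the finger opening in m, from 0 to 0.0854. A call has 1 to 8 rows; each row is the pose to reach, as a shift and turn from the pose commanded when the call began, along the tool's axes at that moment; what a row does not reach only later rows make up. A row lasts 1/8 s, in which the tool goes at most 62.5 mm and 10.7 degrees, less where a joint would pass 70% of its speed; a pose out of reach is approached as far as the arm can. A call with a gripper value outside its range is refused whole. The fingers move at their own pace and stop on an object; "grip_force" is the grip in N (left out, the last holds). Time passes only in rows, so rows that repeat a pose let the fingers close. It gives the time, the measured TCP pose, the force, the opening and the grip force at its end, in the units of the state.
- sensors.sense(): the state, without advancing time (a new reading comes with each control period).
- grab_frame(name): name is "scene" or "top"; returns (picture, depth): 400x640x3 uint8, red, green, blue; 400x640 float32, mm along the optical axis (not along the pixel's ray), 0 where there is no reading.
- camera_params(name): a dict with "camera_matrix" (3x3 intrinsics, pixels), "k1" (the pictures are not rectified: a ray, as slopes to the right and down, at radius r is drawn at 1 + k1 r^2 times it, then the intrinsics apply), "world_from_camera" (4x4, takes a point from camera to world coordinates). Camera axes: x right, y down, z forward; pixel columns grow to the right and rows downward; lengths in mm; the calibration is good to about 2 mm. A picture is of the moment at which its call begins. camera_params takes no time and is no camera call.
- order.sign_off(): hands the job in; it is judged then, once.
The state is a dict: "clock": time; "qpos": joint angles; "qvel": joint speeds; "joint_efforts": joint torques, N m; "eef_pos": TCP position; "tcp_rot": TCP orientation; "contact_force": force on the tool from outside, world axes, zero at the start; "wrist_torque": the same for the moment, N m; "opening": opening from 0.0 (shut) to 1.0 (fully open); "grasp_force": force on a finger pad.
Only numpy, scipy, OpenCV 4.12 (cv2) and the standard library are available. Lean on these libraries where they do the work, as an engineer would, in place of code of your own. Each camera call takes 0.05 s, during which the arm holds its last target. There are 200 camera calls.

## Task

Pull the vise's sliding jaw back by its post until it is well clear of the bracket's foot, then lift the finished bracket out and hold it up in the air before the inspection camera: upright, its front (the side with the foot and round boss) squarely facing the lens, the boss centred on the lens and 12 cm from it. Finish while still holding it there, steady, with the jaw left open; do not bump the camera and do not disturb the tin, tape roll and paint jar standing nearest the vise.

Things in the scene. Friction and masses are not known exactly. Their poses are not given: they have to be found in the camera images.
- vise: Low grey machine vise fixed to the table. Origin at table level; x points from sliding to fixed jaw, z up. Base x -130..+90 mm, 100 wide; bed 22 mm above the table; jaws 84 mm wide (y), tops 58 mm above the table; fixed jaw's face at x = +31. The bracket's origin is at x = +24, within 12 mm of the middle in y.
- vise_jaw (a joint): Travel of the sliding jaw in m: 0 = closed, up to 0.040 as it moves along the vise's -x (roughly toward the robot); about 5 N friction, stays where left. Closed, its lip reaches 15 mm over the bracket's foot (3 mm above it), so the bracket cannot be lifted; beyond about 0.016 the foot is clear.
- post_top (a point): Centre of the top of the upright black pull post on the sliding jaw, 114 mm above the table; moves with the jaw; axes as the vise's. The post's grip is a 20 mm diameter cylinder, its upper 34 mm; at jaw 0 the post axis is at x = -35 mm in the vise frame.
- bracket: Loose aluminium angle bracket, 0.22 kg, upright on the vise bed. Plate 50 wide (y), 12 thick (x -6..+6), 110 mm high (z); front (-x) has a foot at the bottom, 10 high, 50 wide, to x = -24, and a bored boss 30 diameter, 6 proud. Origin: centre of plate's underside. In the vise its front faces the sliding jaw, axes parallel to the vise's. Grip its side edges above the jaws, e.g. at z = 95.
- boss (a point): Centre of the boss's front rim on the bracket, at (-12, 0, 80) mm in the bracket's frame; axes as the bracket's.
- camera: Inspection camera on a bench stand, fixed to the table: round foot 90 mm diameter, post 237 mm high, black housing 44 mm square, top 222 mm above the table. Origin at table level; the camera looks level along its own -x; z up. The post stands at x = +20 mm.
- lens (a point): Centre of the lens's front glass, at (-80, 0, 200) mm in the camera's frame, 200 mm above the table; axes as the camera's, so the view goes along -x.
- screw_tin: Bystander: food tin, 76 mm diameter, 58 mm high; origin under its centre.
- masking_tape: Bystander: roll of masking tape lying flat, 103 mm diameter, 25 mm high; origin under its centre.
- gouache: Bystander: paint jar with white lid, 62 mm diameter, 74 mm high; origin under its centre.
Mind the look-alikes: they are no part of the job. Leave any green look-alike of the vise alone. Leave any blue look-alike of the camera alone.

How it is judged:
By the outcome, as a careful person would: the job done as asked, in the order asked, and still so for the second after the job is handed in, while the arm keeps its last pose, push and grip.
It also fails if it takes over 48 s, if anything falls off the work surface, if the arm or the gripper's body presses on something with over 40 N, if the wrist force passes 120 N, or if a joint passes its speed limit or range.

## Working session

There is one attempt and no reset: what is moved stays moved. The work goes in short steps, Python scripts to look and compute and a tool call to move; the robot and the scene stay as the last step left them, time stands still between calls to the robot, and variables do not carry over. Pictures are saved under pics/ and viewed, at most 10 in all, crops included, and the job is handed in when it is done.

Besides the shell and the picture viewer there is one more tool, called after "Emit:" as name(argument=value, ...), one argument or row to a line, values as JSON. move_arm: Moves the arm, as the interface text tells. Its arguments: {"type":"object","properties":{"motion":{"type":"array","items":{"type":"array","items":{"type":"number"}}},"grip_force":{"type":"number"}},"required":["motion"]}

```bash
mkdir -p pics; cat > h.py <<'E'
import numpy as np, cv2, pickle
from rig import sensors, grab_frame, camera_params, order
def snap(n,tag):
    p,d=grab_frame(n); cv2.imwrite(f'pics/{tag}.png',p[:,:,::-1]); np.savez(f'{tag}.npz',p=p,d=d,**{k:np.array(v) for k,v in camera_params(n).items()})
def load(tag): return np.load(f'{tag}.npz')
def ray(z,uv):
    uv=np.array(uv,float).reshape(-1,1,2); K=z['camera_matrix']; k=float(z['k1'])
    s=cv2.undistortPoints(uv,K,np.array([k,0,0,0.]))[:,0]
    T=z['world_from_camera']; d=np.c_[s,np.ones(len(s))]@T[:3,:3].T
    return T[:3,3],d
def onz(z,uv,h):
    o,d=ray(z,uv); return o+d*((h-o[2])/d[:,2])[:,None]
def dep(z):
    H,W=z['d'].shape; v,u=np.mgrid[:H,:W]; o,d=ray(z,np.c_[u.ravel(),v.ravel()]); 
    P=o+d*z['d'].ravel()[:,None]; P[z['d'].ravel()==0]=np.nan; return P.reshape(H,W,3)
E
python3 - <<'E'
from h import *
for n in('scene','top'):
    snap(n,n+'0'); z=load(n+'0'); print(n,z['world_from_camera'].round(2),z['camera_matrix'].round(1).tolist(),z['k1'])
print(sensors.sense())
a=cv2.imread('pics/scene0.png');b=cv2.imread('pics/top0.png')
E
```

```text
scene [[ 6.1000e-01 -4.4000e-01  6.6000e-01 -2.7823e+02]
 [-7.9000e-01 -3.2000e-01  5.2000e-01 -6.8574e+02]
 [-1.0000e-02 -8.4000e-01 -5.4000e-01  8.9599e+02]
 [ 0.0000e+00  0.0000e+00  0.0000e+00  1.0000e+00]] [[377.0, 0.0, 318.0], [0.0, 377.0, 197.4], [0.0, 0.0, 1.0]] 0.0020599582973333174
top [[ 2.00000e-02 -9.80000e-01  1.80000e-01  3.93570e+02]
 [-1.00000e+00 -2.00000e-02  1.00000e-02 -3.17000e+00]
 [-1.00000e-02 -1.80000e-01 -9.80000e-01  1.34208e+03]
 [ 0.00000e+00  0.00000e+00  0.00000e+00  1.00000e+00]] [[387.0, 0.0, 321.3], [0.0, 387.0, 200.7], [0.0, 0.0, 1.0]] 0.02520810626707865
{'clock': 0.1, 'qpos': array([ 1.19557667e+00,  3.53589770e-01,  1.63406387e+00, -4.24041872e-05,
        1.15519017e+00, -2.39686498e-03]), 'qvel': array([-0.00136881, -0.00252521, -0.00105717,  0.0011796 ,  0.00180463,
       -0.00025207]), 'joint_efforts': array([ 1.31187426e-03, -6.06358624e+01, -3.42818356e+01,  1.82850931e-04,
        3.90489295e-03,  2.25868553e-05]), 'eef_pos': array([227.50757562, 581.66263536, 230.628196  ]), 'tcp_rot': array([-3.14034140e+00,  3.57739621e-05,  2.76878702e+00]), 'contact_force': array([0.0006422 , 0.18543945, 0.15847739]), 'wrist_torque': array([-0.04817281,  0.03255908,  0.05821893]), 'grasp_force': 0.0, 'opening': 1.0032340920820262}
```

View pics/scene0.png

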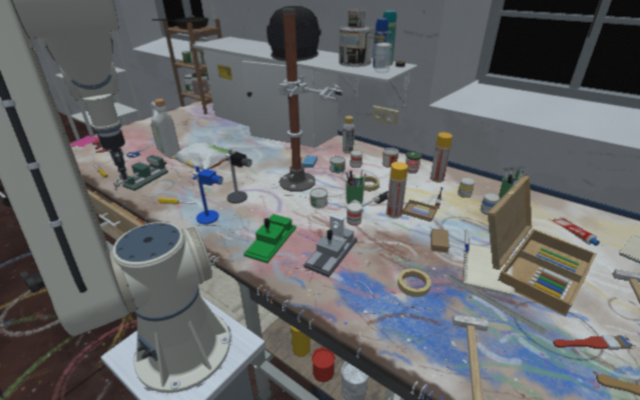

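View pics/top0.png

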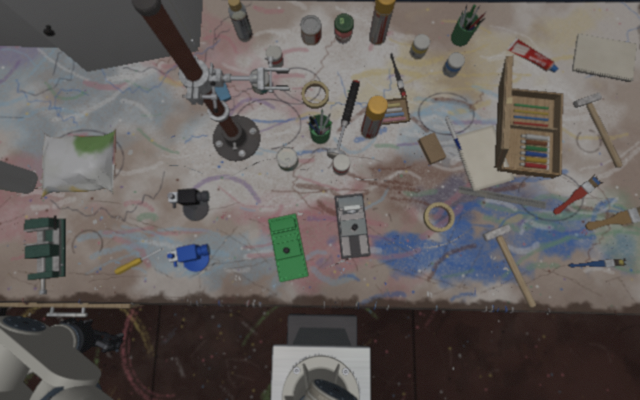

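The candidates for the vise are grey at top (352,225), green at top (288,247) and a dark bench vise at top (45,250). The grey one with post and bracket fits the description. For the camera, black is at top (188,197) and blue at top (188,254), and the black one fits. I'll confirm both in one enlarged crop.

```bash
python3 - <<'E'
from h import *
a=cv2.imread('pics/scene0.png');b=cv2.imread('pics/top0.png')
def c(i,x,y,w,h): return cv2.resize(i[y:y+h,x:x+w],(400,300),interpolation=cv2.INTER_CUBIC)
cv2.imwrite('pics/crop.png',np.vstack([np.hstack([c(b,302,180,100,75+0),c(b,150,165,100,75)]),np.hstack([c(a,290,205,84,63+0),c(a,200,135,84,63)])]))
z=load('top0');P=dep(z)
# grey vise mask by height
for nm,(x,y,w,h) in dict(vise=(325,185,55,80),cam=(160,180,60,45)).items():
    Q=P[y:y+h,x:x+w]; 
    print(nm); print(np.nan_to_num(Q[::4,::4,2]).round().astype(int))
print(P[300,300],P[160,400])
E
```

```text
vise
[[ -2   0   3  -2  -4   5  -2   5   0   3  -1  -2  -4  -1]
 [ -7   0  -2   1  -4  -1   1   7   5  -2   4   3   0   1]
 [ -1   0   2   0   2   4   2   2  13  21   3   2   1   2]
 [ -2  -6   2  18  23  55  53  56  54  57  -7   0   1   2]
 [  8   6  -2  23  61  58  64  59  58  56  -2   4  -5   0]
 [ -1   1  -4  12  63  64  58 135 132  59   0  -1   0   1]
 [  0  -2   2  20  57 132 132 126 117  25   0   1   0   3]
 [  4   3  -3  16  27  53  41  55  58  59  -1   3   2   4]
 [  5   1   0  17  56  57  59  52  54  60  16   6  -4  -2]
 [  2   3   2  13  59  58  52  59  57  63  51   3  -2   1]
 [  1  -3   2  -3  53  59  56 115 115  56  54   5   1   1]
 [  4  -1   0  -4  58  55  62 107  57  57  56   3  -5   1]
 [  1  -3  -1   2  44  58  59  55  58  56  55   0  -5  -6]
 [ -5  -3   1   3  24  20  23  18  22  18  21   4  -1  -5]
 [  1  -4   0   1  20  29  24  26  22  22  24   6  -1   1]
 [  5  -4  -2   1  18  25  26  21  22  23  22  15  -2   1]
 [  4   0  -2   0  13  23  21  27  18  22  19  19   4   3]
 [  5  -1  -5   0  20  22  23  22  26  20  13  22  -5  -4]
 [  0   5  -1   1  15  11  15  15
[... 231 characters left out ...]
 5   2  -1  -2   2 222   7   3  -3   4   6  -4]
 [  1   0   3 218 216 221 221 224 223 217 212 216 205   1  -2]
 [  5   0 238 235 221 225 224 220 220 221 213 218 205  -3   0]
 [  3   5 212 219 216 224 224 222 226 218 204 210 202  -1   5]
 [  5   2  -2   2   2 206 200 197 192 188  14   8  10  -5  -2]
 [  1   6   3   0   2  -1  11  15  45  22  13  12  13   0   5]
 [  1   1  -1  -1   1  -2  14  11  16  16  13  14   1   3  -2]
 [ -1   4  -2   4   0  -1   2  17  14  12  14   8   0  -4   0]
 [  3   0   0   0   1   1   4   3   9   8   2   0  -1   5  -1]
 [  3   0  -1   2   3   2  -1   2  -1   3   4   0   2   3   1]]
[295.09803681  74.60356332  -0.56020745] [ 790.10140957 -270.12436707   -3.26549177]
```

View pics/crop.png

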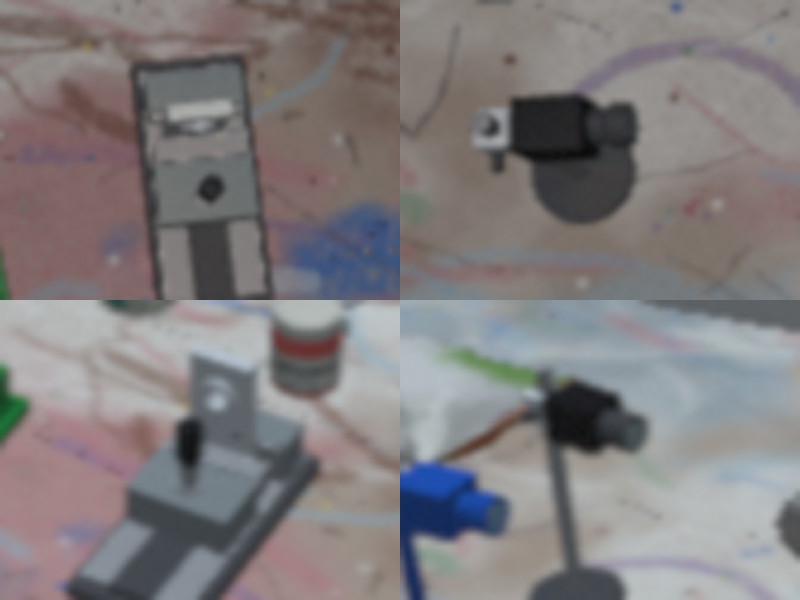

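The crop confirms it. The grey vise has a black post at top ≈(354,227) and the bracket plate at ≈(352,208). The black camera's lens points right in the top view, at ≈(204,196), which is world −y. Next I'll measure both.

```bash
python3 - <<'E'
from h import *
def tri(a,ua,b,ub):
    o1,d1=ray(a,ua);o2,d2=ray(b,ub);d1=d1[0];d2=d2[0]
    s=np.linalg.lstsq(np.c_[d1,-d2],o2-o1,rcond=None)[0]; p=o1+s[0]*d1;q=o2+s[1]*d2
    return (p+q)/2,np.linalg.norm(p-q)
t=load('top0');s=load('scene0');PT=dep(t);PS=dep(s)
def win(P,x,y,w,h,lo,hi):
    m=np.zeros(P.shape[:2],bool); m[y:y+h,x:x+w]=True
    return m&(P[...,2]>lo)&(P[...,2]<hi)
def cen(m): v,u=np.nonzero(m); return [u.mean(),v.mean()],len(u)
def fit(pts):
    r=cv2.minAreaRect(pts[:,:2].astype(np.float32)); return np.round(r[0],1),np.round(r[1],1),round(r[2],1)
def rectpx(z,m,h):
    c=max(cv2.findContours(m.astype(np.uint8),cv2.RETR_EXTERNAL,cv2.CHAIN_APPROX_NONE)[0],key=len)[:,0]
    return fit(onz(z,c,h))
# vise: all non-table
for lo in(10,):
    m=win(PT,325,185,55,80,lo,150)
# yaw from left/right dark edges: height mask of jaw block z 45..70
mj=win(PT,325,185,55,80,42,75); print('jaw tops',fit(PT[mj]),PT[mj][:,2].mean(),mj.sum())
for nm,z,P,b in(('top',t,PT,(325,185,55,80)),('scene',s,PS,(295,205,70,75))):
    g=z['p'].astype(int).max(2)
    mp=win(P,*b,80,122)&(g<60); m2=win(P,*b,122,140)
    print(nm,'post',cen(mp),np.nanmedian(P[mp],0).round(1),'brk',cen(m2),np.nanmean(P[m2],0).round(1))
mb=win(PT,325,185,55,80,120,145); print('brk top',rectpx(t,mb,132),fit(PT[mb]),mb.sum())
# post: top part of dark blob
g=t['p'].astype(int).max(2); v,u=np.nonzero(win(PT,325,185,55,80,105,125)); print('post top px',u.min(),u.max(),v.min(),v.max(), onz(t,[[u.mean(),v.mean()]],114))
gs=s['p'].astype(int).max(2); ms=np.zeros(gs.shape,bool); ms[225:240,320:338]=gs[225:240,320:338]<55; v,u=np.nonzero(ms);print('scene post rows',u.min(),u.max(),v.min(),v.max())
print(gs[225:242,322:338])
# camera
for nm,z,P,b in(('top',t,PT,(160,180,60,45)),('scene',s,PS,(220,145,45,65))):
    m=win(P,*b,150,245); print(nm,cen(m)); v,u=np.nonzero(m); 
mh=win(PT,160,180,60,45,195,245); print('cam upper',fit(PT[mh]),PT[mh].min(0),PT[mh].max(0))
hs=win(PT,160,180,60,45,214,230)&(g<45); print('housing',rectpx(t,hs,222),hs.sum())
q=PT[win(PT,160,180,60,45,205,230)]; 
for y0 in range(int(q[:,1].min()),int(q[:,1].max()),8):
    k=q[(q[:,1]>=y0)&(q[:,1]<y0+8)]; print(y0,len(k),k[:,0].min().round(),k[:,0].max().round(),k[:,2].max().round()) if len(k) else 0
# obstacles in work region
print('max height map x400-800 y-150..300');
for P in (PT,PS):
  Q=P.reshape(-1,3);Q=Q[~np.isnan(Q[:,0])]
  for x in range(400,850,50): print(x,[int(max([0,*Q[(abs(Q[:,0]-x)<25)&(abs(Q[:,1]-y)<25)][:,2]])) for y in range(-150,400,50)])
E
```

```text
jaw tops (array([577.8, -94.2]), array([130.9,  84.2]), 7.0) 57.20857170668954 773
top post ([np.float64(354.125), np.float64(226.66666666666666)], 24) [532.3 -97.3 114.8] brk ([np.float64(351.3285714285714), np.float64(207.27142857142857)], 70) [592.6 -87.1 132. ]
scene post ([np.float64(329.47058823529414), np.float64(234.52941176470588)], 34) [ 527.9 -104.7  106.8] brk ([np.float64(337.01428571428573), np.float64(218.05714285714285)], 70) [591.3 -91.  130.1]
brk top (array([592.4, -87.7]), array([14.1, 48.8]), 5.9) (array([566. , -87.5]), array([47.6, 69.3]), 89.7) 73
post top px 346 359 209 229 [[557.84234903 -94.27120804 114.        ]]
scene post rows 328 331 231 239
[[166 164 164 158 150 143 136 123 108 106 112 131 157 175 170 145]
 [178 174 172 168 161 153 145 129 108 106 114 139 167 185 180 150]
 [181 179 179 179 177 173 163 139 112 108 110 128 157 173 166 135]
 [177 176 177 179 182 179 166 138 111 105 105 110 120 129 126 114]
 [168 171 173 174 172 164 142 112  94  92  98 104 105 106 106 106]
 [159 166 169 167 151 121  89  65  58  66  85 100 104 104 106 105]
 [155 164 167 161
[... 1596 characters left out ...]
 9, 14, 66, 67, 20, 8, 8, 25]
550 [61, 121, 63, 8, 8, 65, 64, 61, 8, 8, 8]
600 [61, 137, 139, 8, 6, 24, 21, 12, 10, 7, 223]
650 [59, 64, 62, 8, 8, 11, 11, 7, 9, 8, 204]
700 [6, 8, 7, 7, 7, 8, 9, 9, 8, 7, 8]
750 [12, 77, 79, 8, 8, 60, 63, 7, 6, 15, 15]
800 [7, 72, 78, 65, 9, 63, 61, 7, 467, 475, 474]
400 [5, 5, 6, 6, 27, 27, 45, 5, 5, 6, 224]
450 [27, 26, 25, 6, 59, 118, 61, 6, 6, 6, 225]
500 [59, 107, 59, 5, 18, 61, 61, 5, 6, 7, 23]
550 [61, 118, 60, 6, 5, 62, 62, 1, 7, 5, 7]
600 [62, 136, 134, 4, 6, 18, 3, 4, 7, 8, 225]
650 [59, 64, 0, 6, 7, 6, 5, 6, 6, 7, 202]
700 [4, 7, 23, 5, 7, 5, 6, 6, 7, 5, 10]
750 [6, 76, 77, 6, 5, 59, 60, 6, 7, 17, 6]
800 [6, 41, 76, 62, 5, 60, 63, 5, 460, 473, 473]
```

Everything checks against the given sizes. The post top is at (532,-97,115) and the bracket top at (592,-88,132), 60 mm apart. The jaw tops are at 57, the vise yaw is about 6.5° and the lens is near (607,345). I'll raise the arm and head toward the post.

Emit:
move_arm(
  motion=[
    [0,0,0,0,0,-0.06,0.085],
    [0,0,0,0,0,-0.1,0.085],
    [0,0,-0.08,-0.043,-0.042,-0.1,0.085],
    [0,0,-0.16,-0.086,-0.084,-0.1,0.085],
    [0,0,-0.24,-0.129,-0.126,-0.1,0.085],
    [0,0,-0.32,-0.172,-0.168,-0.1,0.085],
    [0,0,-0.4,-0.215,-0.21,-0.1,0.085],
    [0,0,-0.49,-0.258,-0.252,-0.1,0.085],
  ],
)

```text
clock: 1.1
eef_pos: [376.4, 251.6, 331.2]
tcp_rot: [-3.142, 0.0, -3.021]
contact_force: [0.8, -0.1, 0.9]
opening: 0.992
grasp_force: 0.0
```

```bash
cat >> h.py <<'E'
def plan(target,yaw):
    from scipy.spatial.transform import Rotation as Ro
    st=sensors.sense(); R=Ro.from_euler('xyz',st['tcp_rot']).as_matrix()
    Rt=Ro.from_euler('xyz',[np.pi,0,yaw]).as_matrix()
    print('t',st['clock'],'at',st['eef_pos'].round(1),st['tcp_rot'].round(4),'F',st['contact_force'].round(1),'open',round(st['opening'],3),'g',round(st['grasp_force'],1))
    print('shift',(R.T@(np.array(target)-st['eef_pos'])).round(1),'turn',Ro.from_matrix(R.T@Rt).as_rotvec().round(4), 'q6',st['qpos'].round(2))
E
python3 - <<'E'
from h import *
plan([532,-97,170],np.pi+np.radians(6.5))
# camera yaw from clean edges of the housing top (top view: far edge & left edge) by subpixel gradient
z=load('top0'); g=cv2.GaussianBlur(z['p'],(3,3),0).max(2).astype(float)
pts=[]
for u in range(179,196):
    col=g[183:200,u]; d=np.diff(col); i=np.argmin(d); 
    pts.append([u,183+i+0.5+((d[i+1]-d[i-1])/(2*(2*d[i]-d[i-1]-d[i+1])) if 0<i<len(d)-1 else 0)])
W=onz(z,pts,222); 
for w,p in zip(W,pts): print(np.round(p,2),w.round(1))
vx,vy,x0,y0=cv2.fitLine(W[:,:2].astype(np.float32),cv2.DIST_HUBER,0,.01,.01).ravel(); print('edge dir',np.degrees(np.arctan2(vy,vx)),x0,y0)
E
```

```text
t 1.1 at [376.4 251.6 331.2] [-3.1416e+00  1.0000e-04 -3.0212e+00] F [ 0.8 -0.1  0.9] open 0.992 g 0.0
shift [-112.6 -364.7  161.2] turn [-0.      0.0001  0.007 ] q6 [ 0.59 -0.01  1.85 -0.    1.3  -1.11]
[179. 189.] [623.1 428.4 222. ]
[180.   188.95] [623.3 425.4 222. ]
[181.   188.86] [623.6 422.5 222. ]
[182.   188.79] [623.9 419.6 222. ]
[183.   188.67] [624.3 416.7 222. ]
[184.   188.64] [624.4 413.8 222. ]
[185.   188.58] [624.7 410.8 222. ]
[186.   188.44] [625.1 407.9 222. ]
[187.  188.3] [625.6 405.  222. ]
[188.   188.26] [625.8 402.1 222. ]
[189.   188.24] [625.9 399.1 222. ]
[190.   188.16] [626.2 396.2 222. ]
[191. 188.] [626.8 393.3 222. ]
[192.   187.89] [627.1 390.4 222. ]
[193.   188.06] [626.7 387.4 222. ]
[194.   188.18] [626.4 384.4 222. ]
[195.   188.57] [625.2 381.4 222. ]
edge dir -84.65969 624.9572 409.08606
```

Emit:
move_arm(
  motion=[
    [0,0,0.007,-0.016,-0.052,0.02,0.085],
    [0,0,0.007,-0.032,-0.104,0.04,0.085],
    [0,0,0.007,-0.048,-0.156,0.06,0.085],
    [0,0,0.007,-0.064,-0.208,0.08,0.085],
    [0,0,0.007,-0.08,-0.26,0.1,0.085],
    [0,0,0.007,-0.096,-0.312,0.12,0.085],
    [0,0,0.007,-0.113,-0.365,0.14,0.085],
    [0,0,0.007,-0.113,-0.365,0.161,0.085],
  ],
)

```text
clock: 2.1
eef_pos: [532.4, -99.2, 169.4]
tcp_rot: [-3.141, 0.001, -3.035]
contact_force: [-0.2, -0.0, -0.9]
opening: 0.994
grasp_force: 0.0
```

```bash
python3 - <<'E'
from h import *
plan([532,-97,78],np.pi+np.radians(6.5))
# second view of camera + foot
s=load('scene0');t=load('top0');PS=dep(s);PT=dep(t)
m=np.zeros(PS.shape[:2],bool);m[140:205,215:270]=True
q=PS[m&(PS[...,2]>180)&(PS[...,2]<245)]
for y0 in range(330,470,8):
    k=q[(q[:,1]>=y0)&(q[:,1]<y0+8)]
    if len(k):print(y0,len(k),np.percentile(k,[2,98],axis=0).round(0).tolist())
# foot: dark disc in both views
for z,P,b in((t,PT,(170,190,50,35)),(s,PS,(215,170,45,40))):
    x,y,w,h=b; m=np.zeros(P.shape[:2],np.uint8); m[y:y+h,x:x+w]=((P[...,2]>8)&(P[...,2]<22)&(z['p'].max(2)<90))[y:y+h,x:x+w]
    c=max(cv2.findContours(m,0,cv2.CHAIN_APPROX_NONE)[0],key=len)[:,0]; W=onz(z,c,13)
    print('foot',cv2.minEnclosingCircle(W[:,:2].astype(np.float32)),np.median(P[m>0][:,2]),W.min(0).round(),W.max(0).round())
E
```

```text
t 2.1 at [532.4 -99.2 169.4] [-3.1407e+00  8.0000e-04 -3.0349e+00] F [-0.2 -0.  -0.9] open 0.994 g 0.0
shift [ 0.2  2.3 91.4] turn [-0.0009  0.0008 -0.0068] q6 [-0.19  0.29  1.87 -0.    0.97 -1.86]
330 30 [[433.0, 333.0, 190.0], [455.0, 338.0, 218.0]]
338 39 [[432.0, 338.0, 191.0], [613.0, 346.0, 220.0]]
346 40 [[439.0, 346.0, 189.0], [625.0, 353.0, 218.0]]
354 16 [[493.0, 354.0, 191.0], [614.0, 362.0, 220.0]]
362 7 [[595.0, 367.0, 197.0], [606.0, 370.0, 218.0]]
370 36 [[459.0, 372.0, 183.0], [622.0, 378.0, 224.0]]
378 37 [[583.0, 378.0, 184.0], [622.0, 386.0, 225.0]]
386 22 [[582.0, 386.0, 182.0], [622.0, 393.0, 225.0]]
394 23 [[582.0, 395.0, 183.0], [617.0, 401.0, 225.0]]
402 22 [[581.0, 402.0, 185.0], [624.0, 409.0, 225.0]]
410 24 [[579.0, 410.0, 184.0], [618.0, 417.0, 226.0]]
418 21 [[579.0, 418.0, 184.0], [617.0, 426.0, 225.0]]
426 8 [[582.0, 427.0, 195.0], [620.0, 431.0, 224.0]]
434 14 [[574.0, 435.0, 196.0], [609.0, 441.0, 240.0]]
442 42 [[571.0, 442.0, 188.0], [608.0, 450.0, 241.0]]
450 8 [[585.0, 451.0, 206.0], [602.0, 457.0, 240.0]]
458 3 [[584.0, 459.0, 204.0], [591.0, 461.0, 215.0]]
foot ((600.2711791992188, 446.3054504394531), 43.989139556884766) 12.836956950486979 [557. 403.  13.] [625. 490.  13.]
foot ((595.1397705078125, 439.60845947265625), 42.80613327026367) 13.598378182106558 [555. 398.  13.] [636. 482.  13.]
```

Emit:
move_arm(
  motion=[
    [0,0,-0.007,0,0.002,0.03,0.085],
    [0,0,-0.007,0,0.002,0.06,0.085],
    [0,0,-0.007,0,0.002,0.08,0.085],
    [0,0,-0.007,0,0.002,0.09,0.085],
    [0,0,-0.007,0,0.002,0.091,0.085],
  ],
)

```text
clock: 2.72
eef_pos: [530.5, -93.8, 78.9]
tcp_rot: [3.141, -0.001, -3.024]
contact_force: [0.7, -0.8, 0.9]
opening: 1.001
grasp_force: 0.0
```

Emit:
move_arm(
  motion=[
    [0,0,0,0,0,0,0.04],
    [0,0,0,0,0,0,0.01],
    [0,0,0,0,0,0,0.01],
    [0,0,0,0,0,0,0.01],
    [0,0,0,0,0,0,0.01],
    [0,0,0,0,0,0,0.01],
  ],
  grip_force=50,
)

```text
clock: 3.48
eef_pos: [532.3, -100.1, 80.9]
tcp_rot: [-3.132, 0.003, -3.022]
contact_force: [-3.2, -39.1, 5.7]
opening: 0.221
grasp_force: 49.5
```

The post is gripped: opening ≈19 mm, for a 20 mm post. There is a side load, because the post sits about 5 mm to −y of the commanded pose. I'll relieve that, then pull along the vise's −x.

Emit:
move_arm(
  motion=[
    [0,0,0,0,-0.003,0,0.01],
    [0,0,0,0.002,-0.006,0,0.01],
    [0,0,0,0.008,-0.006,0,0.01],
    [0,0,0,0.014,-0.006,0,0.01],
    [0,0,0,0.02,-0.006,0,0.01],
    [0,0,0,0.026,-0.006,0,0.01],
    [0,0,0,0.032,-0.006,0,0.01],
    [0,0,0,0.032,-0.006,0,0.01],
  ],
)

```text
clock: 4.47
eef_pos: [501.9, -104.2, 80.8]
tcp_rot: [-3.14, 0.005, -3.024]
contact_force: [2.7, -2.4, 8.1]
opening: 0.216
grasp_force: 49.7
```

```bash
python3 - <<'E'
from h import *
plan([532,-97,78],np.pi+np.radians(6.5))
s=load('scene0'); a=s['p'][:,:,::-1]
snap('top','top1'); b=cv2.imread('pics/top1.png')
c=lambda i,x,y,w,h:cv2.resize(i[y:y+h,x:x+w],(400,300),interpolation=cv2.INTER_CUBIC)
cv2.imwrite('pics/c2.png',np.hstack([c(a,228,145,32,24),c(b,312,180,80,60)]))
E
```

```text
t 4.475 at [ 501.9 -104.2   80.8] [-3.1398  0.0047 -3.0243] F [ 2.7 -2.4  8.1] open 0.216 g 49.7
shift [-30.7   3.7   3. ] turn [-0.0018  0.0047  0.0038] q6 [-0.21  0.38  2.   -0.    0.76 -1.9 ]
```

View pics/c2.png

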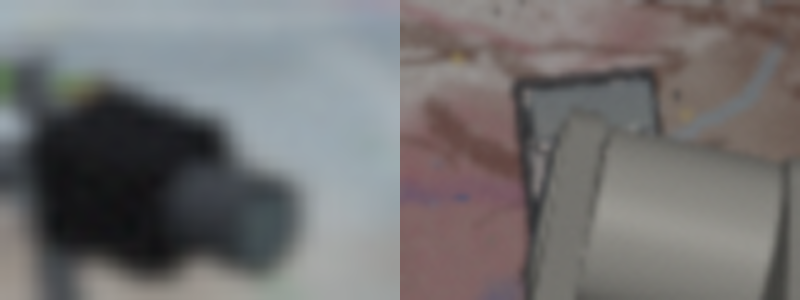

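The lens glass is centred at scene px ≈(249.2,162.8). The jaw followed the pull by about 30.7 mm. I'll release the post and rise.

Emit:
move_arm(
  motion=[
    [0,0,0,0,0,0,0.04],
    [0,0,0,0,0,0,0.085],
    [0,0,0,0,0,0,0.085],
    [0,0,0,0,0,0,0.085],
    [0,0,0,0,0,-0.05,0.085],
    [0,0,0,0,0,-0.1,0.085],
  ],
)

```text
clock: 5.28
eef_pos: [499.2, -103.4, 179.9]
tcp_rot: [3.141, -0.002, -3.024]
contact_force: [0.3, -0.6, -0.0]
opening: 0.995
grasp_force: 0.0
```

```bash
python3 - <<'E'
from h import *
s=load('scene0'); print('lens scene ray',onz(s,[[249.2,162.8]],200))
plan([591,-90,175],np.pi+np.radians(6.6))
snap('scene','scene2');z=load('scene2');P=dep(z);g=z['p'].max(2)
m=np.zeros(g.shape,bool);m[215:270,300:350]=True
k=m&(P[...,2]>90)&(P[...,2]<122)&(g<60);print('post now',np.nanmean(P[k],0),k.sum())
a=cv2.imread('pics/scene2.png')[190:290,280:400]
cv2.imwrite('pics/c3.png',cv2.resize(a,(600,500),interpolation=cv2.INTER_CUBIC))
E
```

```text
lens scene ray [[611.77258783 350.50926023 200.        ]]
t 5.275 at [ 499.2 -103.4  179.9] [ 3.1410e+00 -1.8000e-03 -3.0243e+00] F [ 0.3 -0.6 -0. ] open 0.995 g 0.0
shift [-92.8   2.6   4.8] turn [ 0.0006 -0.0018  0.0021] q6 [-0.21  0.24  1.93 -0.    0.98 -1.9 ]
post now [ 498.08743605 -106.63282042  105.38445201] 29
```

View pics/c3.png

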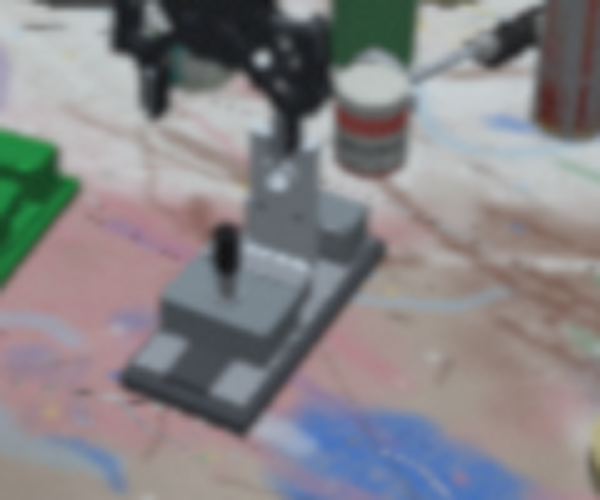

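The jaw is open by about 30 mm (post at crop (226,245)), and the bracket's foot is exposed at crop (280,262). The bracket is still upright. Now I'll move over it.

Emit:
move_arm(
  motion=[
    [0,0,0.002,-0.045,0.001,0.0,0.085],
    [0,0,0.002,-0.08,0.0025,0.005,0.085],
    [0,0,0.002,-0.093,0.0025,0.005,0.085],
    [0,0,0.002,-0.093,0.0025,0.005,0.085],
    [0,0,0.002,-0.093,0.0025,0.005,0.085],
  ],
)

```text
clock: 5.95
eef_pos: [590.5, -90.3, 174.0]
tcp_rot: [3.141, -0.001, -3.026]
contact_force: [-0.1, 0.2, 0.2]
opening: 0.993
grasp_force: 0.0
```

```bash
python3 - <<'E'
from h import *
plan([591,-90,98],np.pi+np.radians(6.6))
E
```

```text
t 5.95 at [590.5 -90.3 174. ] [ 3.1413e+00 -1.4000e-03 -3.0265e+00] F [-0.1  0.2  0.2] open 0.993 g 0.0
shift [-0.6  0.2 76. ] turn [ 0.0003 -0.0014 -0.0001] q6 [-0.15  0.37  1.75 -0.    1.03 -1.84]
```

Emit:
move_arm(
  motion=[
    [0,0,0,0,0,0.03,0.085],
    [0,0,0,0,0,0.055,0.085],
    [0,0,0,0,0,0.07,0.085],
    [0,0,0,0,0,0.076,0.085],
    [0,0,0,0,0,0.076,0.085],
    [0,0,0,0,0,0.076,0.06],
    [0,0,0,0,0,0.076,0.045],
    [0,0,0,0,0,0.076,0.04],
  ],
  grip_force=50,
)

```text
clock: 6.95
eef_pos: [592.4, -90.1, 99.2]
tcp_rot: [-3.141, 0.001, -3.026]
contact_force: [-1.6, 1.9, 6.2]
opening: 0.577
grasp_force: 51.3
```

Emit:
move_arm(
  motion=[
    [0,0,0,0,0,0,0.04],
    [0,0,0,0,0,0,0.04],
    [0,0,0,0,0,0,0.04],
    [0,0,0,0,0,0,0.04],
  ],
)

```text
clock: 7.45
eef_pos: [592.4, -90.1, 99.2]
tcp_rot: [-3.141, 0.001, -3.026]
contact_force: [0.3, 0.7, 6.1]
opening: 0.58
grasp_force: 51.3
```

```bash
python3 - <<'E'
from h import *
plan([591,-90,208],np.pi+np.radians(6.6)); print(sensors.sense()['wrist_torque'])
E
```

```text
t 7.45 at [592.4 -90.1  99.2] [-3.1414e+00  1.3000e-03 -3.0264e+00] F [0.3 0.7 6.1] open 0.58 g 51.3
shift [   1.2    0.3 -108.8] turn [-0.0002  0.0013 -0.    ] q6 [-0.15  0.47  1.8   0.    0.88 -1.84]
[ 0.15261992  0.14096563 -0.00167174]
```

The opening is 49.5 mm, which matches the 50 mm plate. I'll lift with a firmer grip.

Emit:
move_arm(
  motion=[
    [0,0,0,0,0,0,0.04],
    [0,0,0,0,0,-0.01,0.04],
    [0,0,0,0,0,-0.03,0.04],
    [0,0,0,0,0,-0.055,0.04],
    [0,0,0,0,0,-0.08,0.04],
    [0,0,0,0,0,-0.105,0.04],
    [0,0,0,0,0,-0.12,0.04],
    [0,0,0,0,0,-0.125,0.04],
  ],
  grip_force=80,
)

```text
clock: 8.45
eef_pos: [592.0, -90.3, 224.1]
tcp_rot: [-3.141, 0.001, -3.026]
contact_force: [0.7, -0.7, -2.6]
opening: 0.575
grasp_force: 82.6
```

```bash
python3 - <<'E'
from h import *
th=np.radians(6); v=np.array([np.sin(th),-np.cos(th)]); L=np.array([609.5,347])
b=L+v*(120+12); print('target',b)
yaw=np.pi+np.arctan2(v[1],v[0]); print(yaw)
plan([*b,205],yaw)
E
```

```text
target [623.29775715 215.72310981]
1.6755160819145563
t 8.45 at [592.  -90.3 224.1] [-3.1412e+00  1.1000e-03 -3.0265e+00] F [ 0.7 -0.7 -2.6] open 0.575 g 82.6
shift [-66.2 300.4  19.1] turn [6.0000e-04 1.1000e-03 1.5812e+00] q6 [-0.15  0.32  1.7  -0.    1.12 -1.84]
```

Emit:
move_arm(
  motion=[
    [0,0,0.06,-0.003,0.01,0,0.04],
    [0,0,0.18,-0.008,0.035,0,0.04],
    [0,0,0.32,-0.014,0.062,0,0.04],
    [0,0,0.46,-0.02,0.09,0,0.04],
    [0,0,0.6,-0.026,0.118,0,0.04],
    [0,0,0.74,-0.032,0.145,0,0.04],
    [0,0,0.84,-0.037,0.165,0,0.04],
    [0,0,0.88,-0.039,0.175,0,0.04],
  ],
)

```text
clock: 9.45
eef_pos: [609.9, 89.2, 222.2]
tcp_rot: [-3.14, -0.001, 2.376]
contact_force: [0.1, 0.4, -2.1]
opening: 0.567
grasp_force: 82.8
```

```bash
python3 - <<'E'
from h import *
plan([626.4,185.7,205],1.6755)
E
```

```text
t 9.45 at [609.9  89.2 222.2] [-3.1403e+00 -1.2000e-03  2.3756e+00] F [ 0.1  0.4 -2.1] open 0.567 g 82.8
shift [55.  81.  17.1] turn [-1.700e-03 -7.000e-04  7.001e-01] q6 [ 0.14  0.35  1.66  0.    1.13 -0.66]
```

Emit:
move_arm(
  motion=[
    [0,0,0.06,0.005,0.008,0.001,0.04],
    [0,0,0.18,0.015,0.022,0.004,0.04],
    [0,0,0.32,0.026,0.038,0.008,0.04],
    [0,0,0.46,0.037,0.054,0.012,0.04],
    [0,0,0.6,0.047,0.07,0.015,0.04],
    [0,0,0.67,0.053,0.078,0.017,0.04],
    [0,0,0.7,0.055,0.081,0.017,0.04],
    [0,0,0.7,0.055,0.081,0.017,0.04],
  ],
)

```text
clock: 10.45
eef_pos: [626.6, 184.5, 205.7]
tcp_rot: [-3.141, 0.0, 1.678]
contact_force: [-0.4, -0.6, -1.0]
opening: 0.572
grasp_force: 82.8
```

```bash
python3 - <<'E'
from h import *
plan([623.3,215.7,205],1.6755)
snap('scene','scene3');snap('top','top3')
c=lambda f,x,y,w,h:cv2.resize(cv2.imread(f)[y:y+h,x:x+w],(800,300),interpolation=cv2.INTER_CUBIC)
cv2.imwrite('pics/c4.png',np.vstack([c('pics/scene3.png',200,120,128,48),c('pics/top3.png',160,165,128,48)]))
E
```

```text
t 10.45 at [626.6 184.5 205.7] [-3.1407e+00  3.0000e-04  1.6779e+00] F [-0.4 -0.6 -1. ] open 0.572 g 82.8
shift [31.4  0.1  0.7] turn [-0.0009  0.0003  0.0024] q6 [ 0.28  0.42  1.59 -0.    1.13  0.18]
```

View pics/c4.png

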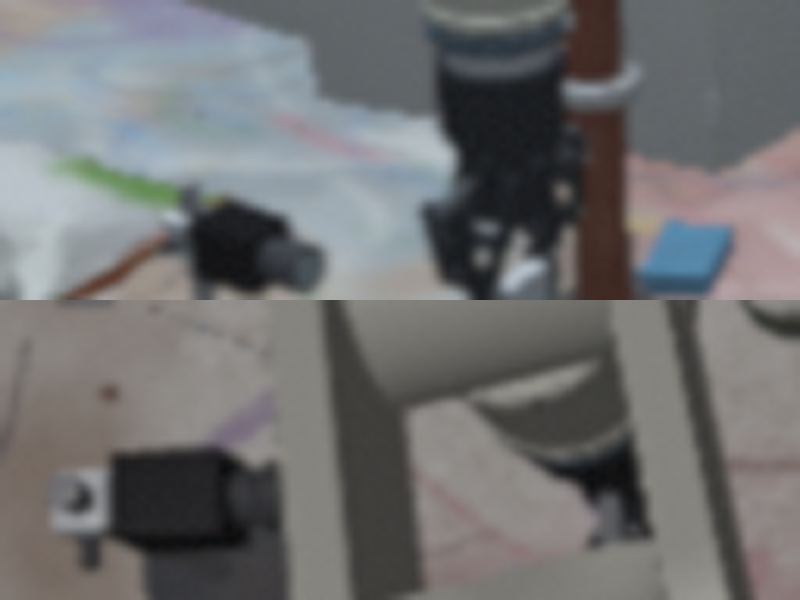

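The scene crop shows the bracket held upright at crop (525,275), with the lens at (305,265). The arm blocks the top view. Before closing in I'll refine the lens position and the bracket's offset in the grip.

```bash
python3 - <<'E'
from h import *
t=load('top0');s=load('scene0')
g=t['p'].max(2).astype(float)
for r in range(190,204,1): print(r,g[r,196:216].astype(int))
gs=s['p'].astype(int)
print('scene max'); print(gs.max(2)[154:172,238:258])
print('G-R');print((gs[...,1]-gs[...,0])[154:172,238:258])
# held bracket back in scene3
z=load('scene3');P=dep(z); m=np.zeros(g.shape,bool); m[150:210,270:300]=True
st=sensors.sense(); yaw=st['tcp_rot'][2]; ex=np.array([np.cos(yaw),np.sin(yaw)]); ey=np.array([np.sin(yaw),-np.cos(yaw)])
D=P[...,:2]-st['eef_pos'][:2]; X=D@ex;Y=D@ey
k=m&(P[...,2]<225)&(P[...,2]>110)&(abs(Y)<24)&(abs(X)<30)
for lo in range(110,225,10):
    q=k&(P[...,2]>=lo)&(P[...,2]<lo+10)
    if q.any(): print(lo,q.sum(),'X med',np.median(X[q]).round(1),'Y',Y[q].min().round(1),Y[q].max().round(1))
E
```

```text
190 [ 39  62  94 123 142 142 129 113 110 110 112 119 136 148 151 150 149 148
 148 149]
191 [ 16  30  55  88 111 111  92  74  68  68  67  80 114 142 151 150 149 150
 149 149]
192 [ 23  34  45  57  70  71  63  57  54  53  52  58  91 128 147 150 150 150
 149 149]
193 [ 28  43  52  53  54  55  57  58  58  56  53  55  77 117 145 149 149 150
 149 147]
194 [ 37  50  57  58  54  56  61  61  61  61  58  54  70 111 144 150 150 150
 147 145]
195 [ 38  55  62  62  57  57  60  62  63  63  57  53  68 108 142 150 148 149
 148 146]
196 [ 37  54  61  59  55  55  59  60  62  60  57  54  65  99 133 146 149 150
 151 149]
197 [ 34  49  56  58  55  53  56  58  59  58  56  54  64  97 131 147 149 151
 151 150]
198 [ 31  44  52  53  53  51  52  54  55  55  55  54  68 107 142 150 150 151
 151 151]
199 [ 26  37  46  48  49  48  50  49  49  50  47  47  66 111 144 151 150 150
 150 151]
200 [ 19  27  36  39  44  47  46  43  44  44  42  49  76 117 144 149 149 149
 150 149]
201 [ 19  18  24  36  49  55  53  47  44  45  47  69 107 135 147 148 148 149
 150 149]
202 [ 11  15  17  33  51  62  62  57  57  57  58  78 118
[... 2438 characters left out ...]
 -3 -2 -1  2  5  6  4  3  2  1  2  2  2  1]
 [-4 -4 -4 -3 -4 -6 -6 -3 -3 -1  4  8  9  6  3  2  2  2  2  2]
 [-6 -6 -6 -5 -5 -6 -5 -4 -2 -1  3  8  9  9  6  4  2  2  3  4]
 [-5 -6 -6 -5 -5 -5 -4 -3 -2 -1  3  6 10 11  9  6  4  2  2  3]
 [-5 -5 -5 -3 -4 -3 -3 -2 -2  0  1  5  9 12 12  9  5  4  2  2]
 [-3 -4 -4 -2 -3 -2 -1 -1 -1  0  1  2  4  9 11 10  7  4  1  1]]
120 1 X med -4.3 Y -19.7 -19.7
130 27 X med -5.1 Y -23.5 22.8
140 21 X med -5.9 Y -23.9 20.9
150 21 X med -6.8 Y -23.9 20.7
160 27 X med -6.2 Y -23.3 23.3
170 15 X med -8.2 Y -23.2 19.7
180 22 X med -7.4 Y -23.9 19.5
190 20 X med -7.5 Y -23.7 23.6
200 19 X med -7.7 Y -23.9 22.4
210 12 X med -7.1 Y -14.2 23.9
220 10 X med -8.7 Y -15.3 23.2
```

```bash
python3 - <<'E'
from h import *
t=load('top0');s=load('scene0')
print('top front bottom rim',onz(t,[[209.4,196.4],[209.6,196.4]],185).round(1),'axis',onz(t,[[205,196.2]],200).round(1))
o1,d1=ray(s,[[249.2,162.8]])
for y in(341,343,345,347,349,351): print(y,(o1+d1[0]*((y-o1[1])/d1[0][1])).round(1))
# post-bed reference: known held-in-vise bracket top (592.4,-90.1,132): residuals of each camera
def proj(z,p):
    T=np.linalg.inv(z['world_from_camera']);c=T@[*p,1];q=c[:2]/c[2];q=q*(1+float(z['k1'])*(q@q));return (z['camera_matrix'][:2,:2]@q+z['camera_matrix'][:2,2]).round(2)
print('expected top/scene px of bracket top centre',proj(t,[592.4,-90.1,132]),proj(s,[592.4,-90.1,132]))
g=s['p'].max(2);print(g[212:224,326:346])
# averaged depth tilt of held bracket
st=sensors.sense(); yaw=st['tcp_rot'][2]; ex=np.array([np.cos(yaw),np.sin(yaw)]); ey=np.array([np.sin(yaw),-np.cos(yaw)])
A=[grab_frame('scene')[1] for _ in range(10)]; a=np.array(A); a=np.where((a==0).any(0),0,a.mean(0))
class Z(dict):pass
z=dict(load('scene3')); z['d']=a; P=dep(z)
D=P[...,:2]-st['eef_pos'][:2]; X=D@ex;Y=D@ey; H=P[...,2]
k=np.zeros(X.shape,bool);k[140:210,265:305]=True
k&=(abs(Y)<20)&(abs(X+6)<8)&(H>130)&(H<190); 
B=np.c_[np.ones(k.sum()),Y[k],H[k]-160]; c,r,_,_=np.linalg.lstsq(B,X[k],rcond=None); print('plane',c,'n',k.sum(),np.sqrt(r/k.sum()))
q=np.zeros(X.shape,bool);q[100:215,265:305]=True;q&=(abs(Y)<40)&(abs(X)<35)&(H>100)&(H<160); print('Hmin',np.percentile(H[q],[0,2,5]),'foot X max',np.percentile(X[q],[98]))
# camera front face / side of housing similarly
E
```

```text
top front bottom rim [[609.4 348.5 185. ]
 [609.4 347.9 185. ]] axis [[607.  357.2 200. ]]
341 [603.6 341.  206.4]
343 [605.3 343.  205. ]
345 [607.  345.  203.7]
347 [608.8 347.  202.4]
349 [610.5 349.  201. ]
351 [612.2 351.  199.7]
expected top/scene px of bracket top centre [352.26 207.34] [336.98 217.35]
[[183 183 178 175 180 181 182 182 180 181 183 185 185 186 186 186 187 186
  188 181]
 [186 185 183 184 187 188 188 186 184 185 186 187 185 185 185 184 185 187
  189 183]
 [186 184 185 188 193 196 196 192 191 190 188 185 186 188 187 187 187 189
  191 185]
 [183 182 181 183 187 192 196 197 198 197 192 186 187 190 191 190 189 190
  190 184]
 [178 179 177 168 156 161 175 186 193 199 201 198 195 195 193 193 192 189
  187 179]
 [176 178 178 161 131 122 129 141 160 179 189 194 198 200 200 198 194 187
  178 167]
 [178 179 177 158 126 109 106 110 120 130 143 161 176 187 194 198 194 180
  169 161]
 [176 177 175 154 125 107 104 104 105 107 112 120 130 142 160 173 170 157
  164 169]
 [170 174 173 152 123 109 105 109 113 113 112 107 108 111 119 127 127 134
  162 176]
 [156 163 164 146 119 108 111 123 134 138 134 120 109 106 106 105 110 131
  164 175]
 [148 152 152 138 115 111 118 131 144 156 158 143 122 109 106 105 109 132
  162 175]
 [145 146 145 132 113 110 111 115 126 139 149 148 133 114 106 105 108 131
  162 180]]
plane [-7.69007709e+00  6.44222491e-03 -1.80158219e-03] n 81 [0.50134469]
Hmin [130.72508479 132.51601612 132.67251803] foot X max [18.67973951]
```

Averaged depth shows the plate upright (tilt 0.1°) and centred in the grip to about 1 mm. Both views put the lens at ≈(608.3,346.7,200). I'll work out the final pose and check the axis angle against the camera post.

```bash
python3 - <<'E'
from h import *
t=load('top0'); p=onz(t,[[171.8,196.2]],237)[0]-[0,2.7,0]; L=np.array([608.3,346.7]); print('post',p,'dist',np.linalg.norm(p[:2]-L),'ang',np.degrees(np.arctan2(L[0]-p[0],p[1]-L[1])))
P=dep(t);m=np.zeros(P.shape[:2],bool);m[185:205,165:182]=True;k=m&(P[...,2]>230);print(np.nanmean(P[k],0),k.sum())
th=np.radians(6); v=np.array([np.sin(th),-np.cos(th)]); b=L+v*132; print(b); plan([*b,197.2],np.pi+np.arctan2(v[1],v[0]))
E
```

```text
post [598.27660042 438.89610453 237.        ] dist 92.7393672042043 ang 6.204727810816528
[601.15250574 448.47355734 236.5462802 ] 28
[622.09775715 215.42310981]
t 11.05 at [626.8 184.5 206.3] [3.1416 0.     1.6768] F [-0.3 -0.1 -1.9] open 0.57 g 82.8
shift [31.2 -1.4  9.1] turn [0.     0.     0.0012] q6 [ 0.28  0.42  1.59 -0.    1.13  0.18]
```

The angle holds at about 6° and the post-to-lens distance is about 99 mm, against 100 nominal. Final approach.

Emit:
move_arm(
  motion=[
    [0,0,0,0.003,0,0.001,0.04],
    [0,0,0,0.009,-0.001,0.003,0.04],
    [0,0,0,0.016,-0.001,0.005,0.04],
    [0,0,0,0.023,-0.001,0.007,0.04],
    [0,0,0,0.028,-0.001,0.009,0.04],
    [0,0,0,0.031,-0.001,0.009,0.04],
    [0,0,0,0.031,-0.001,0.009,0.04],
    [0,0,0,0.031,-0.001,0.009,0.04],
  ],
)

```text
clock: 12.05
eef_pos: [622.6, 215.2, 197.4]
tcp_rot: [3.141, 0.0, 1.677]
contact_force: [0.1, -0.1, -2.2]
opening: 0.572
grasp_force: 82.8
```

```bash
python3 - <<'E'
from h import *
plan([622.1,215.4,197.2],1.6755)
fr=[grab_frame('scene') for _ in range(10)]; a=np.array([f[1] for f in fr]); a=np.where((a==0).any(0),0,a.mean(0))
z=dict(load('scene3')); z['d']=a; P=dep(z); cv2.imwrite('pics/f.png',cv2.resize(fr[0][0][130:250,210:370,::-1],(800,600),interpolation=cv2.INTER_CUBIC))
st=sensors.sense(); yaw=st['tcp_rot'][2]; ex=np.array([np.cos(yaw),np.sin(yaw)]); ey=np.array([np.sin(yaw),-np.cos(yaw)])
D=P[...,:2]-st['eef_pos'][:2]; X=D@ex;Y=D@ey;H=P[...,2]
k=np.zeros(X.shape,bool);k[140:220,255:305]=True;k&=(abs(Y)<20)&(abs(X+6)<8)&(H>125)&(H<180)
c=np.linalg.lstsq(np.c_[np.ones(k.sum()),Y[k],H[k]-160],X[k],rcond=None)[0];print('back plane',c.round(4))
e=k|((abs(Y)<35)&(abs(X+6)<8)&(H>140)&(H<165)&(np.indices(X.shape)[1]>255)&(np.indices(X.shape)[1]<305)); print('plate Y range',np.percentile(Y[e],[1,99]),'Hmin',H[k].min())
# lens front in same averaged depth
w=np.zeros(X.shape,bool);w[152:172,240:256]=True
w&=(H>180)&(H<222)&(X>100)&(X<170)
for lo in range(110,165,4):
    q=w&(X>=lo)&(X<lo+4)
    if q.any():print(lo,q.sum(),'Y',Y[q].min().round(1),Y[q].max().round(1),'H',H[q].min().round(1),H[q].max().round(1),'meanpx',np.argwhere(q).mean(0).round(1))
E
```

```text
t 12.05 at [622.6 215.2 197.4] [3.1415e+00 1.0000e-04 1.6767e+00] F [ 0.1 -0.1 -2.2] open 0.572 g 82.8
shift [ 0.3 -0.5  0.2] turn [0.0001 0.0001 0.0012] q6 [ 0.33  0.44  1.59 -0.    1.12  0.22]
back plane [-7.857e+00  4.400e-03  1.500e-03]
plate Y range [-23.52950184  23.29285653] Hmin 125.76354307823715
130 38 Y -14.5 16.9 H 186.8 218.7 meanpx [162.6 249.4]
134 6 Y -15.3 -0.2 H 198.0 218.5 meanpx [162.2 246.5]
138 5 Y -15.9 -2.5 H 190.6 218.7 meanpx [161.8 246. ]
142 7 Y -13.5 9.8 H 195.7 218.0 meanpx [160.7 245.9]
146 4 Y -15.5 -4.8 H 200.6 217.6 meanpx [161.8 244.2]
150 1 Y -5.6 -5.6 H 212.2 212.2 meanpx [160. 244.]
154 6 Y -11.9 6.1 H 194.7 214.8 meanpx [161.  243.5]
158 11 Y -12.1 18.6 H 194.2 221.5 meanpx [159.3 243.2]
162 28 Y -19.3 18.7 H 182.1 221.7 meanpx [161.8 241.8]
```

View pics/f.png

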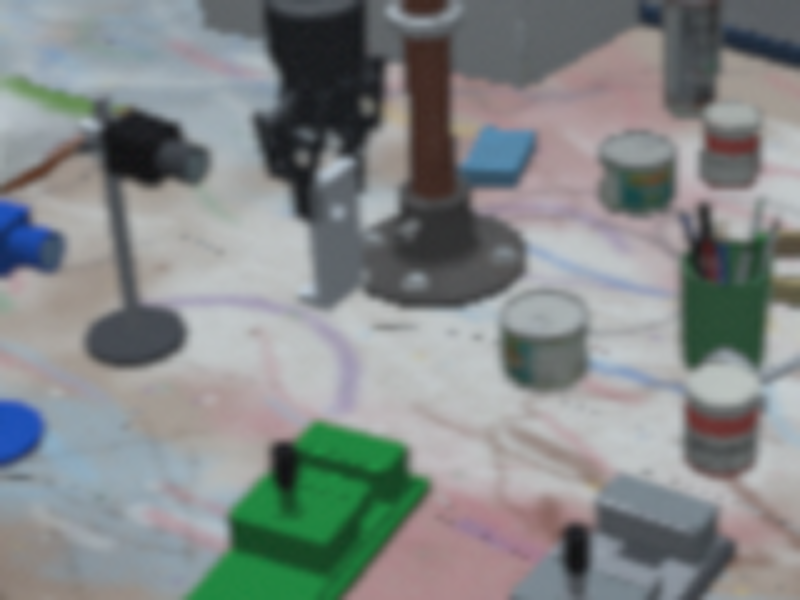

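The view shows the bracket upright and facing the lens across a clear gap, and the vise open and empty. The averaged depth resolves the lens face, so I'll trim the pose from relative measurements in this one view.

```bash
python3 - <<'E'
from h import *
a=np.array([grab_frame('scene')[1] for _ in range(20)]); n=(a>0).sum(0); sd=a.std(0); a=np.where((n<20),0,a.mean(0))
z=dict(load('scene3')); z['d']=a; P=dep(z)
st=sensors.sense(); yaw=st['tcp_rot'][2]; ex=np.array([np.cos(yaw),np.sin(yaw)]); ey=np.array([np.sin(yaw),-np.cos(yaw)])
D=P[...,:2]-st['eef_pos'][:2]; X=D@ex;Y=D@ey;H=P[...,2]; v,u=np.indices(X.shape)
w=(v>=152)&(v<172)&(u>=242)&(u<256)&(H>180)&(H<222)&(abs(X-131.5)<3)
c=np.linalg.lstsq(np.c_[np.ones(w.sum()),Y[w],H[w]-200],X[w],rcond=None)[0]
print('lens plane',c.round(3),w.sum(),'Xmean',X[w].mean(),'Ymid',(Y[w].min()+Y[w].max())/2,Y[w].mean(),'Hmid',(H[w].min()+H[w].max())/2,H[w].mean())
b=(v>=140)&(v<225)&(u>=255)&(u<305)&(abs(X+7.8)<5)
for u0 in range(268,286,2):
    q=b&(u==u0)&(abs(Y)<28); 
    if q.any(): print(u0,H[q].min().round(1),H[q].max().round(1),Y[q].mean().round(1))
f=(v>=140)&(v<225)&(u>=255)&(u<305)&(H<150)&(H>110)&(X>-2)&(X<40)&(abs(Y)<30); print('foot',f.sum(),np.percentile(H[f],[0,50,100]) if f.any() else 0,X[f].max() if f.any() else 0)
# housing side face yaw check (side facing robot): 
s=(v>=145)&(v<175)&(u>=225)&(u<248)&(H>188)&(H<216)&(X>160)&(X<225)&(abs(Y-0)<32)
ss=s&(Y<-15)|s&(Y>15)
for sg in(-1,1):
    q=s&(Y*sg>15)&(abs(Y*sg-21)<5)
    if q.sum()>10:print('side',sg,q.sum(),np.polyfit(X[q],Y[q],1),Y[q].mean())
q=(v>=145)&(v<178)&(u>=225)&(u<252)&(H>180)&(H<219)&(abs(X-163.5)<3);print('housing front',q.sum(),np.linalg.lstsq(np.c_[np.ones(q.sum()),Y[q]],X[q],rcond=None)[0])
E
```

```text
lens plane [ 1.32413e+02 -3.20000e-02  5.00000e-03] 36 Xmean 132.36373047510463 Ymid 2.2102762246023007 1.9904072121088205 Hmid 202.80692651938426 202.99827135850126
272 276.6 319.1 -25.9
274 152.5 318.2 -22.6
276 125.1 313.9 -12.0
278 122.6 308.2 2.0
280 1.3 307.9 14.2
282 1.5 256.4 22.9
284 1.4 2.5 21.9
foot 18 [122.33020855 131.53792159 145.83992705] 19.067482085563295
side -1 59 [  0.02321047 -22.65516981] -18.26147340163734
housing front 34 [ 1.62655759e+02 -7.49385688e-02]
```

In this view the lens face is 122 mm from the boss and the camera axis is about 1.2° off the plate normal. I'll apply a small trim.

Emit:
move_arm(
  motion=[
    [0,0,0.01,0.001,0,0,0.04],
    [0,0,0.02,0.0018,-0.0005,0,0.04],
    [0,0,0.02,0.0018,-0.0005,0,0.04],
    [0,0,0.02,0.0018,-0.0005,0,0.04],
    [0,0,0.02,0.0018,-0.0005,0,0.04],
    [0,0,0.02,0.0018,-0.0005,0,0.04],
    [0,0,0.02,0.0018,-0.0005,0,0.04],
    [0,0,0.02,0.0018,-0.0005,0,0.04],
  ],
)

```text
clock: 14.55
eef_pos: [621.9, 217.1, 197.3]
tcp_rot: [3.142, 0.0, 1.657]
contact_force: [-0.6, 0.2, -2.4]
opening: 0.568
grasp_force: 82.8
```

```bash
python3 - <<'E'
from h import *
plan([622.1,217,197.2],1.6567); print(abs(sensors.sense()['qvel']).max())
print(order.sign_off())
E
```

```text
t 14.55 at [621.9 217.1 197.3] [3.1416 0.     1.6568] F [-0.6  0.2 -2.4] open 0.568 g 82.8
shift [-0.1  0.2  0.1] turn [0.     0.     0.0001] q6 [ 0.33  0.44  1.59 -0.    1.12  0.25]
0.0012663210212652087
the job is handed in; nothing more can be done
None
```

The job is handed in at 14.6 s: the jaw is open about 30 mm, and the bracket is held steady and upright facing the lens, its boss about 120 mm away and centred to within roughly 1–2 mm by my measurements.

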